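Fasten the lid of the graphics card case

TASK

Two blue parts cases stand on the repair bench. One has its lid on: fasten that lid by laying the wire loop of its draw latch down over the steel hook on the lid, then swinging the lever over, away from the hook, until it snaps down flat with the loop held on the hook. Leave the latch of the other case, the one without a lid, as it is.

Things in the scene. Friction and masses are not known exactly. Their poses are not given: they have to be found in the camera images.
- hook (a point): Seat of the loop's bar on the lidded case's hook, 12 mm above the flat case top (300 x 140 mm, 110 high, fixed). x runs along the case, away from the lever; z up. Hook 30 mm wide (y), 25 above the top; its lip ends 2 mm beyond this point (+x), underside 8 mm above it. The bar comes down on the +x side, then is drawn back under the lip. Lever axis (along y): x -80, z +10 mm from here.
- bar (a point): Middle of the loop's 6 mm cross bar (52 mm, along y); x points along the arms from their pin, 99 mm away, to the bar. A push tab (24 long, 36 wide, 3 thick) goes on beyond the bar, bent up 30 deg: its middle is 10 mm on along x, 6 mm along z. Starts raised 0.7 to 1 rad, held by friction; pushed down on the tab it swings past the lip, drops and rests on the case top, 5 to 10 mm beyond its seat.
- lever (a joint): Lidded case's lever, rad: 0 handle upright, negative leaning to the hook (starts -0.24 to -0.1), 1.57 down flat at its stop. Handle 30 mm wide, 8 thick, reaches 91 mm from the axis. It carries the loop's pin 26 mm from the axis, 0.21 rad behind the handle (away from the hook). Springy loop: up to about 5 N at the handle's end, past centre near 1.35 it snaps shut; loose, it stays put.
- spare_lever (a joint): The same angle for the lever of the other case, which has no lid and no hook, and graphics cards standing in its open half. Starts between -0.24 and 0; to be left alone.

How it is judged:
By the outcome, as a careful person would: the job done as asked, in the order asked, and still so for the second after the job is handed in, with the robot touching nothing.
It also fails if it takes over 38 s, if anything falls off the work surface, if the arm or the gripper's body presses on something with over 40 N, if the wrist force passes 120 N, or if a joint passes its speed limit or range.

ROBOT

A 6-joint arm with a two-finger parallel gripper is mounted at the origin on the work surface. World frame = base frame: x ahead of the robot, y to its left, z up, the work surface at z = 0. Lengths are in m, angles in rad, forces in N, time in s.
With the tool pointing down it reaches from about 0.375 to 0.975 m from the base axis. Payload 3.8 kg.
Tool frame: the origin (TCP) lies midway between the tips of the shut fingers; the grasp point (between the pads) lies 19 mm behind it; z points along the fingers, y is the line along which they close (so a half turn about z gives the same grasp; the last joint's range is limited). The gripper opens to 88 mm and grips with 3 to 60 N. Pads are 18 mm wide; open, the fingers measure 123 mm over their backs; the gripper's body (75 mm by 187 mm) begins 45 mm behind the grasp point.
Start: joints at [1.144, 0.264, 1.604, -0, 1.274, -0.037], TCP at [0.256, 0.624, 0.239] pointing down, gripper open.
Joint ranges: [-2.63, 2.63], [-0.94, 2.18], [0.31, 2.57], [-1.31, 4.45], [0, 2.66], [-2.55, 2.55]. Speed limits (rad/s): [2.57, 2.57, 3.14, 3.14, 3.14, 3.14].

INTERFACE

Orientations are given as a rotation vector (axis times angle).
In Python, from cell import manip, inverse_kinematics, cams, order gives the robot as it stands. Calls block until the motion is done:
- manip.move_pose(position, orientation): joint-space move of the TCP to a pose.
- manip.move_linear(position, rate=0.15, rot=None): straight line of the TCP; rot=None keeps the orientation; rate is the mean speed in m/s.
- manip.set_joints(angles): joint-space move.
- manip.set_gripper(opening, force=None): finger opening in m; force is the grip in N (None keeps the last); returns when the fingers have stopped.
- manip.dwell(seconds).
- inverse_kinematics(position, orientation): joint angles nearest the present ones, or None.
- manip.state(): the state.
- cams.capture(name): name is "scene" or "top" or "wrist"; returns a dict with "image" (400x640x3 uint8, blue, green, red), "z_map" (400x640 float32, m along the optical axis (not along the pixel's ray), 0 where there is no reading), "intrinsics" (3x3 intrinsics, pixels), "k1" (the pictures are not rectified: a ray, as slopes to the right and down, at radius r is drawn at 1 + k1 r^2 times it, then the intrinsics apply), "position" and "orientation" of the camera in the world; the wrist camera has in their place "T_tool_cam" (4x4, takes a point from camera to tool coordinates, whose origin is the TCP and whose axes are the flange's). Camera axes: x right, y down, z forward; pixel columns grow to the right and rows downward; lengths in m; the calibration is good to about 2 mm. A picture is of the moment at which its call begins: read the wrist's pose just before it.
A pose or a line that the arm cannot do raises manip.IKError and nothing moves.
- order.close_job(): hands the job in; it is judged then, once.
The state is a dict: "clock": time; "joint_pos": joint angles; "joint_velocities": joint speeds; "tau": joint torques, N m; "tool_pos": TCP position; "tcp_rot": TCP orientation; "contact_force": force on the tool from outside, world axes, zero at the start; "moment": the same for the moment, N m; "gripper_width": finger opening in m; "grasp_force": force on a finger pad.
Only numpy, scipy, OpenCV 4.12 (cv2) and the standard library are available. Lean on these libraries where they do the work, as an engineer would, in place of code of your own. Each camera call takes 0.05 s, during which the arm holds its last target. There are 200 camera calls.

## Working session

There is one attempt and no reset: what is moved stays moved. The work goes in short steps, each a Python script; the robot and the scene stay as the last script left them, time stands still between calls to the robot, and variables do not carry over. Pictures are saved under pics/ and viewed, at most 10 in all, crops included, and the job is handed in when it is done.

```bash
ls; mkdir -p pics
python3 - <<'E'
from cell import manip,cams
import cv2,numpy as np,pickle
d={}
for n in("scene","top"):
    c=cams.capture(n);d[n]=c;cv2.imwrite(f"pics/{n}.png",c["image"])
    print(n,c["position"],c["orientation"],c["intrinsics"].tolist() if hasattr(c["intrinsics"],'tolist') else c["intrinsics"],c["k1"])
pickle.dump(d,open("c.pkl","wb"))
s=manip.state();print(s["clock"],s["tool_pos"],s["tcp_rot"])
E
```

```text
pics
scene [ 0.90688146 -0.21597488  0.72787641] [-2.27771388 -1.22845273  0.39589083] [[427.3842531304901, 0.0, 317.01399516926534], [0.0, 427.3842531304901, 204.0647950272923], [0.0, 0.0, 1.0]] -0.009414212537114284
top [ 0.44435364 -0.0025456   0.92659282] [-2.15013833  2.1260688  -0.22586658] [[423.2625425518856, 0.0, 326.54197636444314], [0.0, 423.2625425518856, 194.0295088802157], [0.0, 0.0, 1.0]] -0.10237675919237044
0.1 [0.25624323 0.62378591 0.23750512] [-0.60829808 -3.08168921  0.00310104]
```

View pics/scene.png

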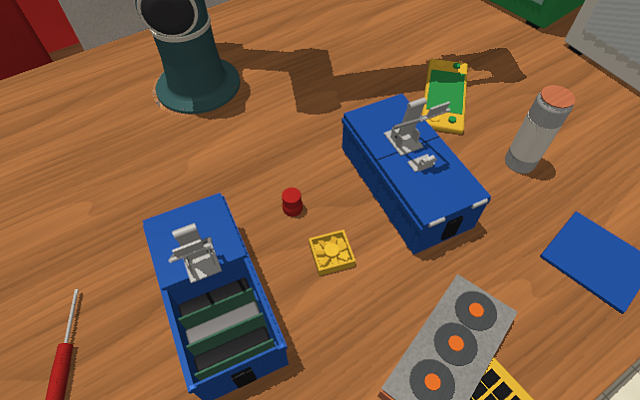

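View pics/top.png

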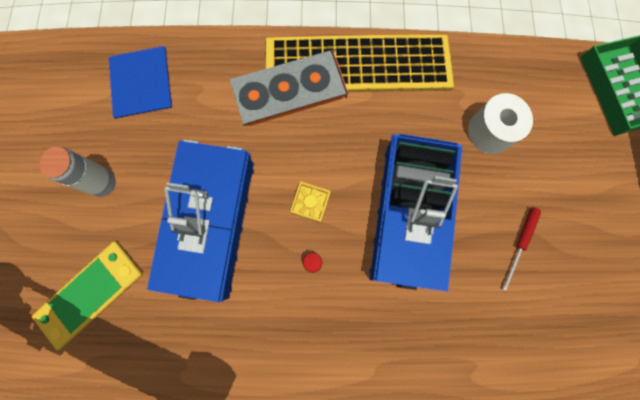

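The lidded case is the left one in the top view (about px 200,220). Its hook is near (200,200), its lever base near (190,235), and the loop is raised at (185,187). Next I'll turn the depth into points.

```bash
cat > h.py <<'E'
import numpy as np,cv2
from scipy.spatial.transform import Rotation as R
def cloud(c,T=None):
    """HxWx3 world points from the depth picture"""
    K=np.array(c["intrinsics"]);h,w=c["z_map"].shape
    uv=np.stack(np.meshgrid(np.arange(w),np.arange(h)),-1).reshape(-1,1,2).astype(float)
    n=cv2.undistortPoints(uv,K,np.array([c["k1"],0,0,0,0.])).reshape(h,w,2)
    z=c["z_map"][...,None].astype(float)
    P=np.concatenate([n*z,z],-1)
    if T is None: return P@R.from_rotvec(c["orientation"]).as_matrix().T+c["position"]
    return P@T[:3,:3].T+T[:3,3]
E
python3 - <<'E'
from h import *
import pickle
d=pickle.load(open("c.pkl","rb"))
fr=None
for n in("top","scene"):
    c=d[n];P=cloud(c);hsv=cv2.cvtColor(c["image"],cv2.COLOR_BGR2HSV)
    v=c["z_map"]>0
    blue=(hsv[...,0]>100)&(hsv[...,0]<130)&(hsv[...,1]>120)
    m=v&blue&(P[...,1]>.1)&(abs(P[...,2]-.11)<.012)
    q=P[m];print(n,m.sum(),"z med",np.median(q[:,2]))
    r=cv2.minAreaRect(q[:,:2].astype(np.float32));print(r)
    b=cv2.boxPoints(r)
    e=b[1]-b[0],b[2]-b[1];l=max(e,key=np.linalg.norm);l=l/np.linalg.norm(l);l=l*np.sign(l[0])
    C=np.array(r[0]);print("yaw",np.arctan2(l[1],l[0]))
    y=np.array([-l[1],l[0]])
    L=np.stack([(P[...,:2]-C)@l,(P[...,:2]-C)@y,P[...,2]-np.median(q[:,2])],-1)
    g=v&(hsv[...,1]<60)&(L[...,2]>.006)&(abs(L[...,0])<.15)&(abs(L[...,1])<.08)
    G=L[g];print(len(G))
    im=np.full((560,800,3),255,np.uint8)
    # side view(x,z) and top (x,y)
    for p in G:
        col=(0,0,255) if p[2]<.03 else (0,0,0)
        cv2.circle(im,(int(400+p[0]*2500),int(270-p[2]*2000)),1,col,-1)
        cv2.circle(im,(int(400+p[0]*2500),int(420-p[1]*2000)),1,col,-1)
    for t in range(-15,16): cv2.line(im,(400+t*25,270),(400+t*25,275 if t%5 else 285),(255,0,0),1)
    for t in range(0,13): cv2.line(im,(0,270-t*20),(5 if t%5 else 15,270-t*20),(255,0,0),1)
    cv2.imwrite(f"pics/side_{n}.png",im)
E
cd pics; python3 -c "
import cv2,numpy as np
a=cv2.imread('side_top.png');b=cv2.imread('side_scene.png')
cv2.imwrite('both.png',cv2.resize(np.vstack([a[:,150:650],b[:,150:650]]),(400,600)) if 0 else np.hstack([a[:,200:600],b[:,200:600]]))"
```

```text
top 9034 z med 0.10895679520342283
((0.5433854460716248, 0.2246498167514801), (0.14476823806762695, 0.29999908804893494), 81.89515686035156)
yaw -0.14145617
972
scene 8018 z med 0.11047661885131693
((0.5448407530784607, 0.22634001076221466), (0.1479489505290985, 0.3017827272415161), 81.72611236572266)
yaw -0.14440657
1181
```

View pics/both.png

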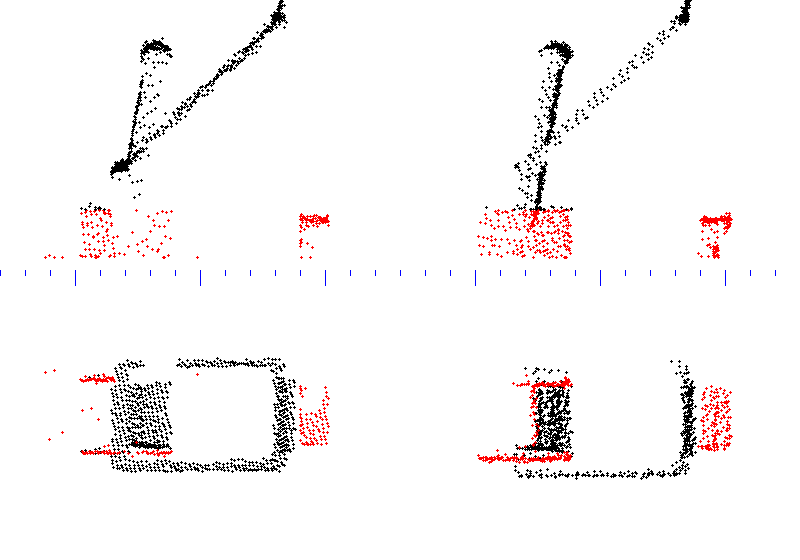

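The point clouds match the given sizes:

| Quantity | Value, mm (case frame, z above the case top) | Check |
|---|---|---|
| Hook lip | x = +51.5 | seat at x ≈ 49.7, y ≈ +1.5 |
| Lever axis | x ≈ -30.5, z ≈ 22 | handle end at z ≈ 112, lever angle about -0.15 |
| Loop bar | (32, 126) | 100 mm from the pin, raised about 0.89 rad |

Next I'll push the tab down along its arc with the fingers shut.

```bash
cat >> h.py <<'E'
yaw=-.143;ex=np.array([np.cos(yaw),np.sin(yaw),0]);ey=np.array([-ex[1],ex[0],0]);ez=np.array([0,0,1.])
O=np.array([.5441,.2255,.110])+.0497*ex+.0015*ey-.0497*ex   # case centre line, on the top
def W(x,z,y=0): return O+ex*x/1000+ey*y/1000+ez*z/1000      # case coordinates, mm
def down():
    from cell import manip
    r0=R.from_rotvec(manip.state()["tcp_rot"]).as_matrix()
    y=ey*np.sign(r0[:,1]@ey)
    return R.from_matrix(np.stack([np.cross(y,-ez),y,-ez],1)).as_rotvec()
E
cat > push.py <<'E'
from h import *
from cell import manip,cams
rot=down();manip.set_gripper(0,10)
pin=np.array([-32.,48.])
def tcp(f,s):
    p=pin+99*np.array([np.cos(f),np.sin(f)]);t=f+np.pi/6
    p=p+s*np.array([np.cos(t),np.sin(t)])+1.5*np.array([-np.sin(t),np.cos(t)])
    return W(p[0]-9,p[1])
manip.move_pose(tcp(1.1,14)+.05*ez,rot)
F0=np.array(manip.state()["contact_force"])
fs=np.linspace(1.1,-.42,11)
for f in fs:
    manip.move_linear(tcp(f,np.interp(-f,[-.9,.35],[14,28])),rate=.1)
    F=manip.state()["contact_force"]-F0
    print(round(f,2),F.round(1),round(manip.state()["clock"],1))
    if np.linalg.norm(F)>20: print("STOP");break
else:
    for i in range(8):
        p=np.array(manip.state()["tool_pos"])
        if F[2]>6: break
        manip.move_linear(p-.0015*ez,rate=.03);F=manip.state()["contact_force"]-F0
    print(F.round(1),p-O)
c=cams.capture("scene");cv2.imwrite("pics/s2.png",cv2.resize(c["image"][80:220,320:520],None,fx=3.5,fy=3.5))
print(manip.state()["clock"])
E
python3 push.py
```

```text
1.1 [-0.3 -0.4  1. ] 3.9
0.95 [-0.6  1.5  0.4] 4.2
0.8 [ 0.3  0.4 -0.2] 4.5
0.64 [0.8 0.8 0.6] 4.8
0.49 [ 0.1 -0.4  0.4] 5.1
0.34 [1.1 1.4 0.2] 5.4
0.19 [ 0.5  0.6 -0. ] 5.8
0.04 [ 0.3 -0.  -0.2] 6.1
-0.12 [0.1 0.9 0.5] 6.4
-0.27 [-0.4  0.6  0.5] 6.7
-0.42 [0.6 0.3 0.4] 7.1
[-3.5  0.5  7.7] [ 0.07606954 -0.01102425  0.00581566]
8.375
```

View pics/s2.png

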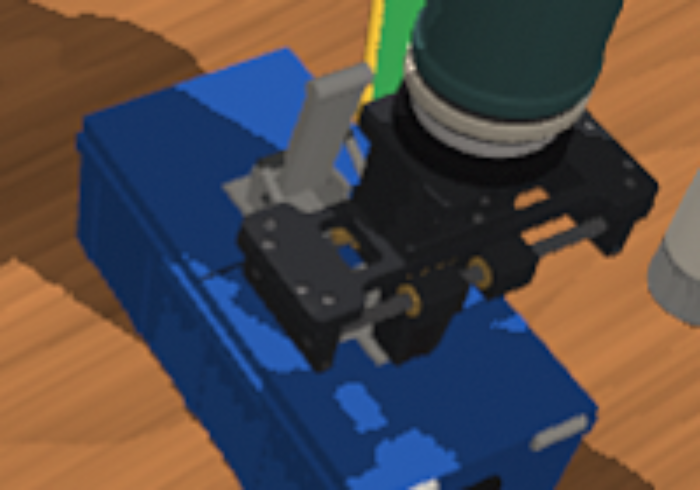

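The picture shows the loop pressed down under the fingers (about px 380,330) with the handle still upright (335,130). I'll lift off and check the loop from the scene camera.

Run:
```python
from h import *
from cell import manip,cams
p=np.array(manip.state()["tool_pos"])
manip.move_linear(p+.14*ez+.01*ex,rate=.25)
im=[]
c=cams.capture("scene");im.append(cv2.resize(c["image"][85:205,335:495],(480,360)))
P=cloud(c);hsv=cv2.cvtColor(c["image"],cv2.COLOR_BGR2HSV)
D=P-O;L=np.stack([D@ex,D@ey,D@ez],-1)*1000
g=(c["z_map"]>0)&(hsv[...,1]<60)&(L[...,2]>3)&(L[...,2]<118)&(abs(L[...,0])<100)&(abs(L[...,1])<45)
s=np.full((360,320,3),255,np.uint8)
for q in L[g]:
    cv2.circle(s,(int(110+q[0]*2),int(240-q[2]*2)),1,(0,0,0),-1)
for t in range(-5,11):cv2.line(s,(110+t*20,240),(110+t*20,250 if t else 260),(255,0,0))
cv2.imwrite("pics/s3.png",np.hstack([im[0],s]))
print(manip.state()["clock"],manip.state()["tool_pos"]-O)
```

```text
9.1417 [ 0.08453857 -0.01287606  0.14283459]
```

View pics/s3.png

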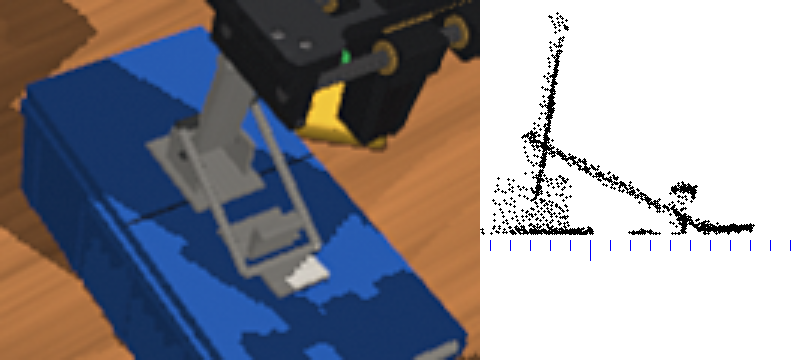

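The loop lies over the hook: bar at x ≈ 55, tab flat beyond it, and the lever still near -0.13. Now I'll swing the lever.

Run:
```python
from h import *
from cell import manip,cams
F0=np.array(manip.state()["contact_force"])
def tcp(t,r=75,off=4):
    u=np.array([-np.sin(t),np.cos(t)]);n=np.array([np.cos(t),np.sin(t)])
    p=np.array([-30.5,22])+r*u+off*n
    return W(p[0]+9,p[1])
manip.move_linear(W(35,140),rate=.25)
manip.move_linear(W(30,96),rate=.15)
for t in np.r_[np.linspace(-.15,1.35,9),1.45,1.52,1.57,1.6]:
    manip.move_linear(tcp(t),rate=.1)
    F=manip.state()["contact_force"]-F0
    print(round(t,2),F.round(1),round(manip.state()["clock"],1))
    if np.linalg.norm(F)>25: print("STOP");break
    if t>1.56 and F[2]>12: break
p=np.array(manip.state()["tool_pos"]);print((p-O)@ez)
manip.move_linear(p+.12*ez,rate=.25)
manip.move_linear(p+.12*ez+.18*ey*-1+0.05*ez,rate=.25)
c=cams.capture("scene")
P=cloud(c);hsv=cv2.cvtColor(c["image"],cv2.COLOR_BGR2HSV)
D=P-O;L=np.stack([D@ex,D@ey,D@ez],-1)*1000
g=(c["z_map"]>0)&(hsv[...,1]<60)&(L[...,2]>3)&(L[...,2]<118)&(abs(L[...,0])<140)&(abs(L[...,1])<45)
s=np.full((360,320,3),255,np.uint8)
for q in L[g]: cv2.circle(s,(int(190+q[0]*1.5),int(240-q[2]*1.5)),1,(0,0,0),-1)
c2=cams.capture("top")
cv2.imwrite("pics/s4.png",np.hstack([cv2.resize(c["image"][80:220,330:500],(437,360)),cv2.resize(c2["image"][130:310,140:260],(240,360)),s[:,:120*0+123]*0+s[:,100:223]]))
print(manip.state()["clock"])
```

```text
-0.15 [ 0.1  0.2 -0.1] 10.5
0.04 [-0.6  0.  -0.3] 10.8
0.22 [-0.1  0.5 -0.2] 11.0
0.41 [ 2.3 -0.1 -0.4] 11.3
0.6 [ 2.3 -0.3  0.6] 11.6
0.79 [ 1.2 -0.4 -0.3] 11.9
0.98 [0.5 0.3 0.4] 12.2
1.16 [0.1 0.2 0.6] 12.5
1.35 [ 0.4 -0.9  0.3] 12.8
1.45 [-0.3  0.6 -0.3] 13.0
1.52 [0.1 0.2 0.1] 13.3
1.57 [ 0.4 -0.2  0.2] 13.5
1.6 [-3.7 -2.4 13.8] 13.8
0.02606046222691248
15.4333
```

View pics/s4.png

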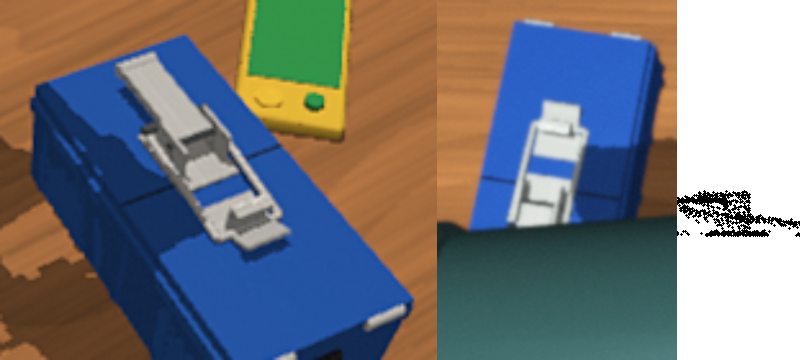

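The lever is flat and the loop looks as if it is at the hook (about px 235,225 in the left panel). The swing forces were low, though, so I'll measure the bar and view it up close.

Run:
```python
from h import *
from cell import manip,cams
c=cams.capture("scene")
P=cloud(c);hsv=cv2.cvtColor(c["image"],cv2.COLOR_BGR2HSV)
D=P-O;L=np.stack([D@ex,D@ey,D@ez],-1)*1000
g=(c["z_map"]>0)&(hsv[...,1]<60)&(L[...,2]>2)&(L[...,2]<60)&(L[...,0]>-130)&(L[...,0]<100)&(abs(L[...,1])<40)
G=L[g]
s=np.full((560,330,3),255,np.uint8)
for q in G:
    if q[0]<20: continue
    col=(0,0,255) if abs(q[1]-1.5)>19 else (0,0,0)
    cv2.circle(s,(int((q[0]-20)*5),int(200-q[2]*5)),1,col,-1)
    cv2.circle(s,(int((q[0]-20)*5),int(400-q[1]*4)),1,col,-1)
for t in range(0,7):cv2.line(s,(t*50,200),(t*50,210),(255,0,0))
for t in range(0,6):cv2.line(s,(0,200-t*50),(10,200-t*50),(255,0,0))
im=cv2.resize(c["image"][130:190,380:430],(466,560),interpolation=cv2.INTER_NEAREST)
cv2.imwrite("pics/s5.png",np.hstack([im,s]))
h=G[(G[:,0]<-60)&(abs(G[:,1]-1.5)<14)&(G[:,2]>15)]
print("handle slope",np.polyfit(h[:,0],h[:,2],1),h[:,0].min())
a=G[(abs(G[:,1]-1.5)>21)&(G[:,0]>-20)]
for x in range(-20,70,6):
    b=a[(a[:,0]>=x)&(a[:,0]<x+6)]
    if len(b): print(x+3,len(b),np.percentile(b[:,2],[10,50,90]).round(1))
```

```text
handle slope [-1.07143899e-02  2.58307395e+01] -118.86893041338911
-17 26 [10.1 15.5 24.4]
-11 29 [ 3.8 13.9 20.4]
-5 20 [ 3.8 13.1 14.6]
1 19 [ 9.9 13.  14.5]
7 17 [10.6 11.7 13.5]
13 17 [ 9.9 11.7 12.9]
19 14 [ 8.5 10.8 12.5]
25 20 [ 9.3 10.6 12. ]
31 13 [ 7.4 10.1 11.4]
37 13 [ 7.2  9.5 10.7]
43 13 [ 6.3  8.5 10. ]
49 22 [5.7 7.7 9.2]
55 2 [2.7 4.  5.3]
```

View pics/s5.png

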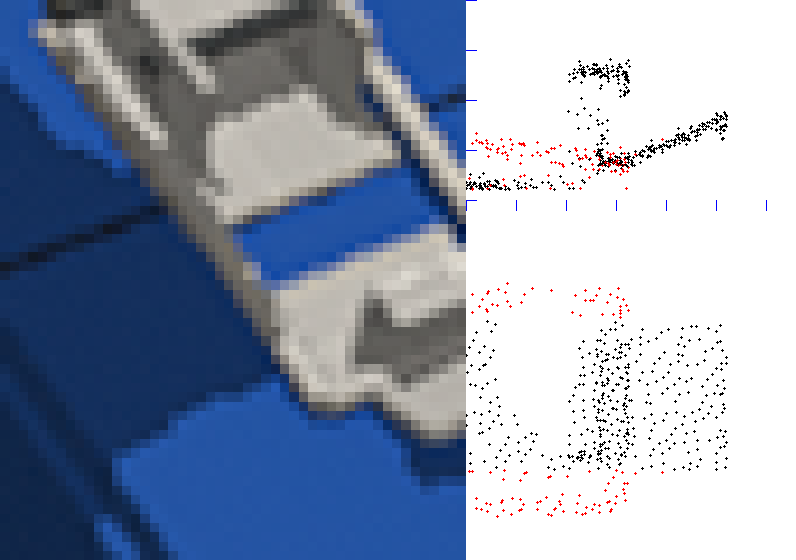

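The close view confirms it. The bar sits at x ≈ 49.5, under the lip and against the hook, with the tab beyond it. The handle is flat to 0.01 rad. The bar is about 105 mm from the pin, against 99 mm slack, so the loop is under tension. I'm handing it in.

Run:
```python
from cell import order,manip
print(manip.state()["contact_force"],order.close_job())
```

```text
the job is handed in; nothing more can be done
[-0.10469253  0.23997123  0.14356473] None
```

The lidded case is latched: the loop is under the hook's lip and in tension, and the lever is snapped down flat. The bar sits roughly 5 mm below its nominal seat height. I didn't touch the other case's latch, and the job was handed in at about 15.5 s; no verdict was returned.

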